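Measure a resin puck and store the reading with a two-stage key

TASK

Measure the amber resin puck on the bench gauge: slide the blue jaw gently and squarely, without tilting it, until the puck is held against the fixed jaw with no gap on either side, and leave it closed. Then press the console's red two-stage key down to its first click and hold it there for about a second, and after that press it fully down and let it come back up. Leave the other things on the bench where they are.

Things in the scene. Friction and masses are not known exactly. Their poses are not given: they have to be found in the camera images.
- gauge: bench caliper gauge, fixed to the bench: grey bed 90 x 250 mm, 30 mm high, long along its own y. Origin under the bed's centre, z up. A dark fixed jaw (70 mm wide, 80 mm above the bench) stands at its -y end, its measuring face at y = -75 mm, looking to +y. The blue sliding jaw on the +y side closes towards -y
- jaw_slide (a joint): how far the sliding jaw has been closed, m: 0 fully open (130 mm between the faces), the gap is 0.130 minus this; 0.070 when the 60 mm puck is held between both faces. It slides with about 2 N (pushing the puck along takes up to about 2 N more) and stays where it is left
- jaw: blue sliding jaw, 70 mm wide (its x), 40 mm thick (y), top 80 mm above the bench. Its measuring face is 20 mm ahead (-y) of its origin, which lies on the post's axis, at bed-top height (30 mm above the bench). It has sprung play (3 N m/rad) and can tilt up to 0.2 rad about this vertical axis; square, its axes are parallel to the gauge's
- jaw_post (a point): middle of the upright round yellow post on top of the sliding jaw, by which it is pushed or gripped: 26 mm diameter, 50 mm tall, standing from 80 to 130 mm above the bench; this point is 105 mm above the bench
- puck: loose amber resin puck to be measured, a cylinder 60 mm across and 45 mm high, about 160 g, standing on the gauge's bed between the jaws; origin at the centre of its underside, 30 mm above the bench
- console: white reading console fixed to the bench, 130 (x) x 120 (y) x 50 mm high, with a pale blank screen on its +x part and the key on its -x part; origin under its centre
- key_top (a point): centre of the top of the round red two-stage key on the console, 54 mm diameter; 74 mm above the bench when up. It goes straight down and springs back: the first stage is 8 mm of travel (1.5 rising to 3.5 N) to the first click, where it stops firmly until the force passes about 8 N; the second stage is 8 mm more (8 to 11 N) to the end. This point moves with the key
- key_first (a joint): first-stage travel of the key, m: 0 up, 0.008 at the first click (and beyond)
- key_second (a joint): second-stage travel of the key, m: 0 up to the first click, 0.008 fully pressed
- dome: bystander, to be left alone: polished steel dome, 110 mm across, 54 mm high; origin under its middle
- beaker: bystander, to be left alone: glass beaker, 76 mm across, 100 mm high; origin under its middle
- bottle_a: bystander, to be left alone: amber bottle with blue cap, 68 mm across, 140 mm high; origin under its middle
- bottle_b: bystander, to be left alone: white bottle with blue cap, 68 mm across, 130 mm high; origin under its middle
- tip_box: bystander, to be left alone: white box with blue lid, 85 x 120 x 61 mm; origin under its middle
- dishes: bystander, to be left alone: stack of pale round dishes, 92 mm across, 32 mm high; origin under its middle
- tube_rack: bystander, to be left alone: green rack of capped tubes, 70 x 150 x 55 mm; origin under its middle
- pipette: bystander, to be left alone: white hand pipette lying flat, about 210 mm long, 22 mm high; origin under its middle

How it is judged:
On the way, in this order (a step that is already met when the one before it is completed fails the run):
1. the jaw is closed on the puck, and the puck is against the fixed jaw (value of joint jaw_slide above 0.068 m and y of puck in the frame of gauge between -0.0475 and -0.0425 m and x of puck in the frame of gauge between -0.025 and 0.025 m), for 0.2 s.
2. the key is held at its first click (value of joint key_first above 0.006 m and value of joint key_second below 0.0025 m), for 0.5 s.
3. the key is pressed fully (value of joint each of key_first, key_second above 0.006 m), for 0.1 s.
At the end, for the whole second after the job is handed in: The jaw is closed to a gap of less than 62 mm on the 60 mm puck, which stands within 2.5 mm of touching the fixed jaw and within 25 mm of the bed's middle line, at rest; the jaw is square to the gauge within 0.06 rad; the key is up again (both stages within 2 mm) (all of step 1 and not (angle between the x axis of jaw and the x axis of gauge, either way round above 0.06 rad) and linear speed of puck below 0.02 m/s and value of joint each of key_first, key_second below 0.002 m).
It fails at once if the sliding jaw is tilted by more than 0.1 rad (angle between the x axis of jaw and the x axis of gauge, either way round above 0.1 rad).
It fails at once if the puck is squeezed by the jaw with more than 40 N (contact force between jaw and puck above 40 N).
It fails at once if the puck is tipped by more than 0.3 rad (angle between puck's own z axis and vertical above 0.3 rad).
It fails at once if a bystander is moved by more than 30 mm (distance of any of dome, beaker, bottle_a, bottle_b, tip_box, dishes, tube_rack, pipette from where it was at the start of the episode above 0.03 m).
It also fails if it takes over 48 s, if anything falls off the work surface, if the arm or the gripper's body presses on something with over 40 N, if the wrist force passes 120 N, or if a joint passes its speed limit or range.

ROBOT

A 7-joint arm with a two-finger parallel gripper is mounted at the origin on the work surface. World frame = base frame: x ahead of the robot, y to its left, z up, the work surface at z = 0. Lengths are in m, angles in rad, forces in N, time in s.
With the tool pointing down it reaches from about 0.35 to 0.9 m from the base axis. Payload 7.2 kg.
Tool frame: the origin (TCP) lies midway between the tips of the shut fingers; the grasp point (between the pads) lies 19 mm behind it (env.tcp_to_grasp is the distance from the TCP to the grasp point, in m); x points along the fingers, z is the direction in which the jaws open and shut, and the axes are right-handed (so a half turn about x gives the same grasp; the last joint's range is limited). The gripper opens to 85 mm and grips with 20 to 120 N. Pads are 22 mm wide; open, the fingers measure 114 mm over their backs; the gripper's body (76 mm by 85 mm) begins 54 mm behind the grasp point. The pads swing forward as they close: fully open they stand 13 mm farther back than shut.
Start: joints at [-1.305, 0.411, -0.013, 1.596, 0.006, 1.134, -0.082], TCP at [0.205, 0.591, 0.205] pointing down, gripper open.
Joint ranges: [-2.95, 2.95], [-0.29, 1.99], [-1.47, 1.44], [0.14, 2.54], [-1.03, 4.17], [0.13, 1.85], [-2.86, 2.86]. Speed limits (rad/s): [2.39, 2.39, 3.01, 3.01, 3.14, 3.14, 3.14].

INTERFACE

Orientations are given as a unit quaternion [x, y, z, w].
In Python, from bench import env gives the robot as it stands.
- The arm moves only by the shell command python3 -m jog 'ROWS' [OPENING] [FORCE]. ROWS is JSON, a list of rows, each a list of 2 entries, a list of its own where there are three numbers: the shift along the tool's x, y, z in m, then the turn, a rotation vector about the tool's x, y, z in degrees. In form: [[[x, y, z], [rx, ry, rz]], ...]. A call has 1 to 12 rows; each row shifts and turns the commanded pose from where the row before left it, along the tool's axes as they then stand; what a row does not reach is not made up. A row lasts 1/10 s, in which the tool goes at most 50 mm and 8.59 degrees, less where a joint would pass 70% of its speed; a pose out of reach is approached as far as the arm can. A call is refused whole if a number of a shift passes 0.05 or a number of a turn 8.59, either way. A call with a gripper value outside its range is refused whole. OPENING is the opening, from -1 (shut) to 1 (fully open), so that 0 is half open, set as the call begins (- or left out, the last holds). The fingers move at their own pace and stop on an object; FORCE is the grip in N (left out, the last holds). Time passes only in rows, so rows that do not move let the fingers close. It gives the time, the measured TCP pose, the force and the opening at its end, in the units of the state.
- env.observe(): the state, without advancing time (a new reading comes with each control period).
- env.grab_frame(name): name is "scene" or "top" or "wrist"; returns a dict with "color" (400x640x3 uint8, red, green, blue), "intrinsics" (3x3 intrinsics, pixels), "position" and "orientation" of the camera in the world. Camera axes: x right, y down, z forward; pixel columns grow to the right and rows downward; lengths in m; the calibration is good to about 2 mm. A picture is of the moment at which its call begins. There is no depth.
- env.finish_job(): hands the job in, once; it reports no verdict.
Trained networks look in the newest picture that a camera, given by its name, has taken for a name from the list of things; names that differ only in an ending like _2 or _b are one class to them, and where a whole thing is asked for, a point or a joint stands for the part that bears it (a point fixed in the world has none). Each returns a list of dicts, best first, with "score" (0 to 1); they miss things now and then, are a little off and sometimes report something else, mostly with a low value. They report only what shows in the picture. A call takes as long as a camera call.
- env.masks_of(camera, target): "region" (400x640 bool, what is visible of it) and "bbox" ([left, top, width, height] in pixels, round what is visible of it).
- env.mark_of(camera, target): "xy" ([column, row] in pixels: a listed point, or the origin of a listed thing).
The state is a dict: "clock": time; "q": joint angles; "joint_vel": joint speeds; "effort": joint torques, N m; "ee_pos": TCP position; "ee_rot": TCP orientation; "force": force on the tool from outside, world axes, zero at the start; "moment": the same for the moment, N m; "width": finger opening in m.
Only numpy, scipy, OpenCV 4.12 (cv2) and the standard library are available. Lean on these libraries where they do the work, as an engineer would, in place of code of your own. Each camera call takes 0.05 s, during which the arm holds its last target.

## Working session

There is one attempt and no reset: what is moved stays moved. The work goes in short steps, Python scripts to look and compute and a shell command to move; the robot and the scene stay as the last step left them, time stands still between calls to the robot, and variables do not carry over. Pictures are saved under pics/ and viewed, and the job is handed in when it is done.

```bash
mkdir -p pics; ls
cat > h.py <<'E'
import numpy as np, cv2
from bench import env
from scipy.spatial.transform import Rotation as R
def grab(n,fn=None):
    f=env.grab_frame(n)
    if fn: cv2.imwrite('pics/'+fn,f['color'][:,:,::-1])
    return f
def ray(f,xy):
    K=np.array(f['intrinsics']);d=np.linalg.inv(K)@np.array([xy[0],xy[1],1.])
    return np.array(f['position']),R.from_quat(f['orientation']).apply(d)
def onz(f,xy,z):
    p,d=ray(f,xy);return p+d*(z-p[2])/d[2]
def proj(f,P):
    K=np.array(f['intrinsics']);c=R.from_quat(f['orientation']).inv().apply(np.atleast_2d(P)-np.array(f['position']))
    u=c@K.T;return u[:,:2]/u[:,2:]
E
python3 - <<'E'
from h import *
o=env.observe();print({k:np.round(v,4) for k,v in o.items()})
Z={'gauge':0,'jaw':.03,'jaw_post':.105,'puck':.03,'console':0,'key_top':.074,'dome':0,'beaker':0,'bottle_a':0,'tip_box':0,'dishes':0,'tube_rack':0,'pipette':0}
for n in ['top','scene']:
    f=grab(n,n+'0.png');print(n,np.round(f['position'],3))
    for k,z in Z.items():
        try:
            for m in env.mark_of(n,k)[:2]: print(k,round(m['score'],2),np.round(m['xy'],1),np.round(onz(f,m['xy'],z),4))
        except Exception as e: print(k,e)
E
```

```text
pics
{'clock': np.float64(0.0), 'q': array([-1.3052,  0.4119, -0.0127,  1.5971,  0.0056,  1.1343, -0.0822]), 'joint_vel': array([-0.002 ,  0.0006,  0.0008,  0.0012, -0.0003,  0.0012, -0.0003]), 'effort': array([ 1.40000e-03, -6.00628e+01,  6.82200e-01, -2.99407e+01,
        1.36000e-02,  1.07000e-02, -0.00000e+00]), 'ee_pos': array([0.2046, 0.59  , 0.2043]), 'ee_rot': array([-0.4104,  0.5766,  0.4096,  0.5757]), 'force': array([-0.0835,  0.2128,  0.1929]), 'moment': array([ 0.0037, -0.0555, -0.0309]), 'width': np.float64(0.0856)}
top [ 0.455 -0.014  1.247]
gauge 0.95 [242.9 183.9] [0.5623 0.2252 0.    ]
jaw 0.97 [218.  185.8] [0.5537 0.2941 0.03  ]
jaw 0.31 [316.8 235.2] [ 0.4075 -0.0033  0.03  ]
jaw_post 0.63 [209. 189.] [0.5384 0.3003 0.105 ]
puck 0.92 [247.7 186.8] [0.5511 0.2048 0.03  ]
puck 0.3 [241.  185.6] [0.5546 0.225  0.03  ]
console 0.89 [388.9 192.2] [ 0.5389 -0.2234  0.    ]
key_top 0.85 [390.  199.6] [ 0.5125 -0.2141  0.074 ]
dome 0.82 [370.5 128.3] [ 0.7367 -0.1674  0.    ]
beaker 0.81 [479.4 201.8] [ 0.5108 -0.4999  0.    ]
beaker 0.55 [388.  192.4] [ 0.5382 -0.2207  
[... 598 characters left out ...]
w_post 0.64 [415.7 205.6] [0.5471 0.2971 0.105 ]
puck 0.9 [384.1 223.2] [0.5635 0.2132 0.03  ]
puck 0.3 [316.5 279.6] [0.7502 0.0055 0.03  ]
console 0.56 [246.3 220.5] [ 0.5387 -0.2183  0.    ]
console 0.38 [260.8 275.6] [ 0.7262 -0.1574  0.    ]
key_top 0.69 [248.3 200.8] [ 0.5127 -0.2047  0.074 ]
dome 0.64 [259.5 274.2] [ 0.7219 -0.1616  0.    ]
dome 0.32 [416.4 205.6] [0.4783 0.33   0.    ]
beaker 0.59 [163.4 213.6] [ 0.5147 -0.4879  0.    ]
bottle_a 0.62 [397.9 281.9] [0.7429 0.2414 0.    ]
tip_box 0.66 [241.8 167.5] [ 0.3243 -0.2551  0.    ]
dishes 0.84 [318.1 186.3] [0.403 0.01  0.   ]
tube_rack 0.93 [381.4 169.2] [0.3287 0.229  0.    ]
pipette 0.89 [315.6 278. ] [0.7326 0.003  0.    ]
```

View pics/top0.png

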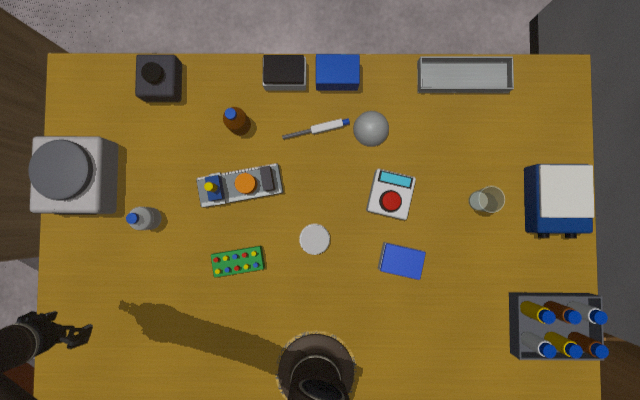

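View pics/scene0.png

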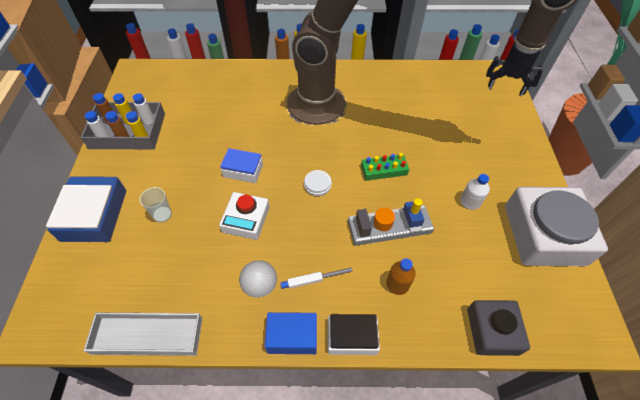

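Run:
```python
import cv2
i=cv2.imread('pics/top0.png')[140:235,180:300];cv2.imwrite('pics/c1.png',cv2.resize(i,None,fx=6,fy=6,interpolation=cv2.INTER_CUBIC))
```

```text
(no output)
```

View pics/c1.png

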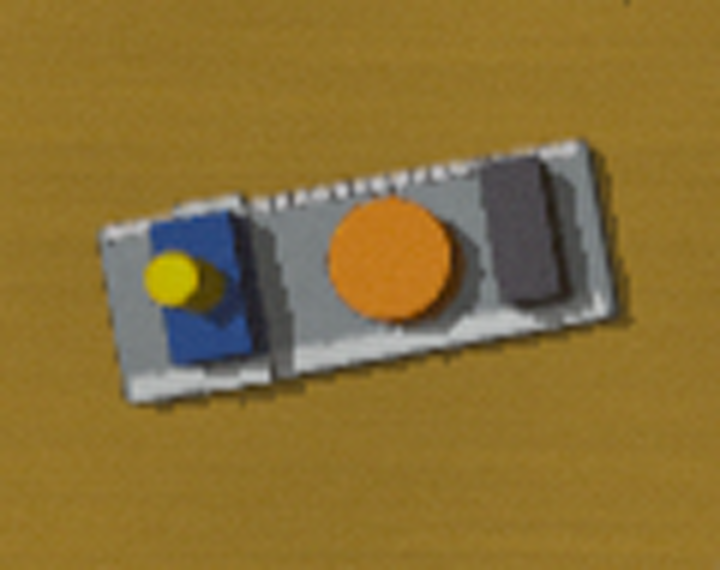

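The top view shows the gauge turned about 10°. The yellow post top is near (209,186), the puck at (245,183), the fixed jaw at (267,178), and the red key at (390,201). I'll fit the gauge pose next.

Run:
```python
from h import *
from scipy.optimize import least_squares
f=env.grab_frame('top')
c=np.array([[102,230],[585,140],[615,320],[130,403]])/6+[180,140]-0.4
W=np.array([onz(f,p,.03) for p in c]);print(np.round(W,4))
L=np.array([[.045,.125],[.045,-.125],[-.045,-.125],[-.045,.125]])
def r(p):
    C,S=np.cos(p[2]),np.sin(p[2]);return (L@np.array([[C,S],[-S,C]])+p[:2]-W[:,:2]).ravel()
s=least_squares(r,[.56,.22,.17]);print('gauge',s.x,np.round(s.fun,4))
C,S=np.cos(s.x[2]),np.sin(s.x[2])
def ing(P): d=P[:2]-s.x[:2];return np.round([C*d[0]+S*d[1],-S*d[0]+C*d[1]],4)
# post top / puck top via colour, and networks masks
for nm,z,t in (('jaw_post',.13,(208.7,186.3)),('puck',.075,(245,183.3))):
    P=onz(f,np.array(t)-.4,z);print(nm,P,ing(P))
hsv=cv2.cvtColor(f['color'],cv2.COLOR_RGB2HSV)
for n in ('top','scene'):
  f=env.grab_frame(n)
  hsv=cv2.cvtColor(f['color'],cv2.COLOR_RGB2HSV)
  m=env.masks_of(n,'key_top');print(n,[(x['bbox'],round(x['score'],2)) for x in m[:2]])
  m=((hsv[...,0]<6)|(hsv[...,0]>174))&(hsv[...,1]>150)&(hsv[...,2]>80)
  n_,lab,st,ce=cv2.connectedComponentsWithStats(m.astype(np.uint8))
  for i in range(1,n_):
    if 150<st[i,4]<900: print(st[i],ce[i],onz(f,ce[i],.072))
o=env.observe();M=R.from_quat(o['ee_rot']).as_matrix();print(np.round(M,4))
gz=np.array([-S,C,0])
for g in (gz,-gz):
    T=np.c_[[0,0,-1],np.cross(g,[0,0,-1]),g];rv=R.from_matrix(M.T@T).as_rotvec(degrees=True);print(np.round(rv,2))
print(o['q'])
```

```text
[[0.5771 0.359  0.03  ]
 [0.6235 0.1173 0.03  ]
 [0.5331 0.1014 0.03  ]
 [0.4904 0.3431 0.03  ]]
gauge [0.55603448 0.23021589 0.18174015] [ 0.0006  0.0023 -0.0006 -0.0019  0.0013 -0.0022 -0.0013  0.0019]
jaw_post [0.54514738 0.29556487 0.13      ] [0.0011 0.0662]
puck [0.55877861 0.20587874 0.075     ] [-0.0017 -0.0244]
top [([381.4, 190.0, 19.2, 17.0], 0.52)]
[382 191  19  19 281] [391.0569395  200.43060498] [ 0.5102448  -0.21748813  0.072     ]
scene [([237.3, 194.8, 16.2, 16.9], 0.83)]
[126  28  23  30 352] [137.38920455  44.26136364] [-0.26441043 -0.73876992  0.072     ]
[186  30  19  28 316] [194.78481013  44.94303797] [-0.26101006 -0.50023852  0.072     ]
[439  35  19  24 262] [448.24427481  48.20610687] [-0.24450303  0.5409666   0.072     ]
[237 195  18  17 238] [245.37394958 203.13865546] [ 0.52005594 -0.21321358  0.072     ]
[[-0.     -0.9448  0.3276]
 [ 0.      0.3276  0.9448]
 [-1.      0.      0.    ]]
[-29.54   0.    -0.  ]
[150.46  -0.    -0.  ]
[-1.30522527  0.41113016 -0.01269464  1.59616832  0.00556637  1.13431009
 -0.08216451]
```

```bash
python3 -m jog '[[[0,0,0],[-7.4,0,0]],[[0,0,0],[-7.4,0,0]],[[0,0,0],[-7.4,0,0]],[[0,0,0],[-7.4,0,0]]]' 1 20; python3 -m jog '[[[0,-0.028,-0.035],[0,0,0]],[[0,-0.028,-0.035],[0,0,0]],[[0,-0.028,-0.035],[0,0,0]],[[0,-0.028,-0.035],[0,0,0]],[[0,-0.028,-0.035],[0,0,0]],[[0,-0.028,-0.035],[0,0,0]],[[0,-0.028,-0.035],[0,0,0]],[[0,-0.028,-0.035],[0,0,0]],[[0,-0.028,-0.035],[0,0,0]],[[0,-0.028,-0.035],[0,0,0]],[[0,0,0],[0,0,0]],[[0,0,0],[0,0,0]]]'
python3 - <<'E'
from h import *
print({k:np.round(v,4) for k,v in env.observe().items()})
f=grab('wrist','w1.png');print(f['position'],R.from_quat(f['orientation']).as_matrix().round(3))
for k,z in (('jaw_post',.105),('puck',.03),('gauge',0),('jaw',.03)):
    for m in env.mark_of('wrist',k)[:1]: print(k,round(m['score'],2),np.round(m['xy'],1),np.round(onz(f,m['xy'],z),4))
E
```

```text
clock: 2.05
ee_pos: [0.2048, 0.5905, 0.2052]
ee_rot: [0.545, -0.451, -0.545, -0.451]
force: [-0.1, 0.2, -0.1]
width: 0.0856
clock: 3.25
ee_pos: [0.5444, 0.2961, 0.2049]
ee_rot: [-0.543, 0.453, 0.543, 0.453]
force: [-0.3, 0.5, -0.4]
width: 0.0856
{'clock': np.float64(3.25), 'q': array([-0.6071,  0.4015,  0.0422,  1.6127, -0.0182,  1.1281,  1.1903]), 'joint_vel': array([-0.038 , -0.0077, -0.039 ,  0.0116, -0.0089,  0.0001, -0.006 ]), 'effort': array([ 2.70570e+00, -5.90690e+01,  3.39240e+00, -3.01948e+01,
        3.60300e-01, -2.31000e-02,  1.31500e-01]), 'ee_pos': array([0.5444, 0.2961, 0.2049]), 'ee_rot': array([-0.5429,  0.4532,  0.5429,  0.4529]), 'force': array([-0.3212,  0.4951, -0.3636]), 'moment': array([ 0.0745,  0.0228, -0.0067]), 'width': np.float64(0.0856)}
[0.47578419 0.28388854 0.37353306] [[-0.18   0.946  0.269]
 [ 0.984  0.173  0.049]
 [-0.     0.273 -0.962]]
jaw_post 0.96 [321.3 190.8] [0.5455 0.2997 0.105 ]
puck 0.95 [227.  169.7] [0.5604 0.2051 0.03  ]
jaw 0.67 [321.7 170.7] [0.544  0.3006 0.03  ]
```

View pics/w1.png

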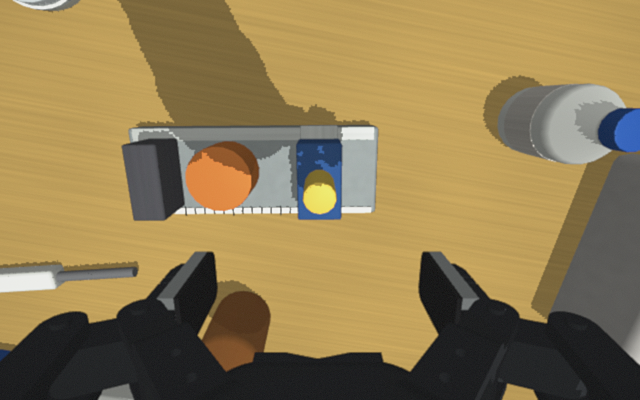

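```bash
python3 -m jog '[[[0.0275,0,0.001],[0,0,0]],[[0.0275,0,0.001],[0,0,0]],[[0.0275,0,0.001],[0,0,0]],[[0.0275,0,0],[0,0,0]],[[0,0,0],[0,0,0]],[[0,0,0],[0,0,0]]]' 
python3 -m jog '[[[0,0,0],[0,0,0]],[[0,0,0],[0,0,0]],[[0,0,0],[0,0,0]],[[0,0,0],[0,0,0]],[[0,0,0],[0,0,0]],[[0,0,0],[0,0,0]],[[0,0,0],[0,0,0]],[[0,0,0],[0,0,0]]]' -0.2 20
python3 - <<'E'
from h import *
grab('wrist','w2.png');grab('scene','s2.png')
i=cv2.imread('pics/s2.png')[120:280,320:520];cv2.imwrite('pics/s2c.png',cv2.resize(i,None,fx=3.5,fy=3.5))
E
```

```text
clock: 4.1
ee_pos: [0.5428, 0.3009, 0.0956]
ee_rot: [-0.544, 0.452, 0.544, 0.452]
force: [0.5, 0.3, 1.7]
width: 0.0854
clock: 4.9
ee_pos: [0.5432, 0.3002, 0.0951]
ee_rot: [-0.544, 0.452, 0.544, 0.452]
force: [-0.5, -1.5, -0.9]
width: 0.0341
```

View pics/w2.png

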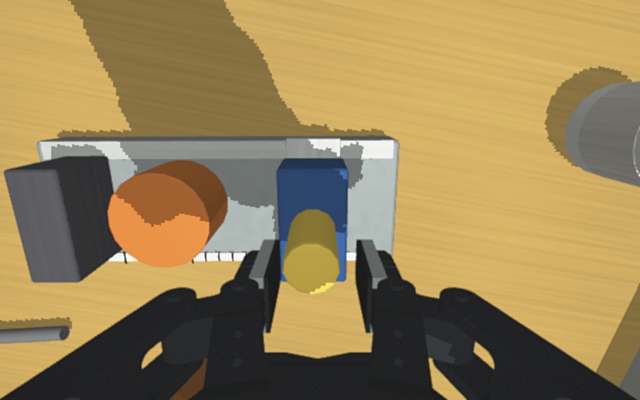

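View pics/s2c.png

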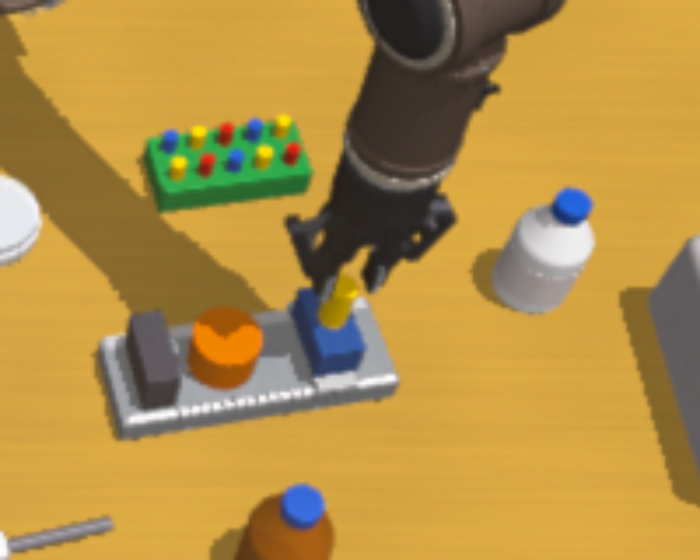

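Run:
```python
from h import *
f=env.grab_frame('wrist');o=env.observe();p=o['ee_pos'];print(p)
print(proj(f,[[p[0],p[1],.13],[p[0],p[1],.105],[p[0],p[1],.08]]))
print(env.mark_of('wrist','jaw_post')[:1],[onz(f,env.mark_of('wrist','jaw_post')[0]['xy'],.105)],onz(f,(311,268),.13))
g=grab('top');print([(m['xy'],m['score'],onz(g,m['xy'],.105)) for m in env.mark_of('top','jaw_post')[:1]])
```

```text
[0.54321292 0.30013413 0.09512495]
[[316.80132329 267.17826945]
 [316.91332144 243.68856074]
 [316.99780694 225.96916372]]
[{'xy': [311.2, 244.1], 'score': 0.58}] [array([0.54395754, 0.29734864, 0.105     ])] [0.54405735 0.29773671 0.13      ]
[([211.4, 187.1], 0.75, array([0.5438154 , 0.29368495, 0.105     ]))]
```

The post sits between the pads, within about 1 mm across and 3 mm along. I'll grip it lightly now.

```bash
python3 -m jog '[[[0,0,0],[0,0,0]],[[0,0,0],[0,0,0]],[[0,0,0],[0,0,0]],[[0,0,0],[0,0,0]],[[0,0,0],[0,0,0]]]' -1 20
python3 -m jog '[[[0,0,-0.004],[0,0,0]],[[0,0,-0.004],[0,0,0]],[[0,0,-0.004],[0,0,0]],[[0,0,-0.004],[0,0,0]],[[0,0,-0.004],[0,0,0]]]'
python3 - <<'E'
from h import *
f=grab('wrist','w3.png');m=env.mark_of('wrist','puck')[0];print(m,onz(f,m['xy'],.03))
E
```

```text
clock: 5.75
ee_pos: [0.5433, 0.3, 0.0954]
ee_rot: [0.544, -0.452, -0.543, -0.452]
force: [-0.4, -2.3, 2.9]
width: 0.0245
clock: 6.25
ee_pos: [0.547, 0.2804, 0.0953]
ee_rot: [-0.544, 0.452, 0.544, 0.452]
force: [-1.2, 2.1, 3.2]
width: 0.025
{'xy': [213.8, 200.8], 'score': 0.78} [0.56042639 0.20773608 0.03      ]
```

View pics/w3.png

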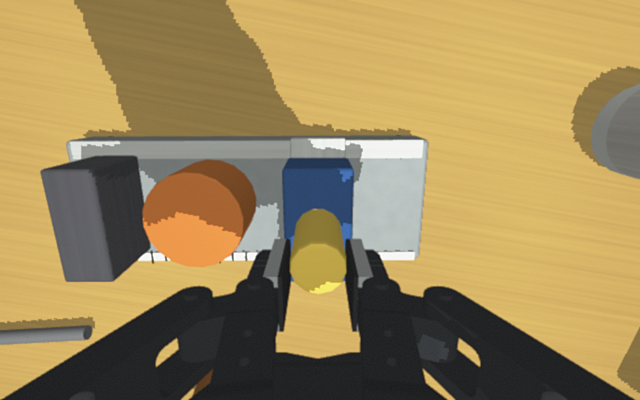

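```bash
python3 -m jog '[[[0,0,-0.004],[0,0,0]],[[0,0,-0.004],[0,0,0]],[[0,0,-0.004],[0,0,0]],[[0,0,-0.004],[0,0,0]]]'
python3 -m jog '[[[0,0,-0.004],[0,0,0]],[[0,0,-0.004],[0,0,0]],[[0,0,-0.004],[0,0,0]]]'
python3 -m jog '[[[0,0,-0.003],[0,0,0]],[[0,0,-0.003],[0,0,0]]]'
python3 - <<'E'
from h import *
f=grab('wrist','w4.png');m=env.mark_of('wrist','puck')[0];print(m,onz(f,m['xy'],.03))
E
```

```text
clock: 6.75
ee_pos: [0.55, 0.2646, 0.0953]
ee_rot: [0.544, -0.452, -0.544, -0.452]
force: [0.5, 2.1, 4.8]
width: 0.0246
clock: 7.05
ee_pos: [0.5521, 0.2531, 0.0953]
ee_rot: [-0.544, 0.452, 0.544, 0.452]
force: [-0.1, 3.2, 4.9]
width: 0.025
clock: 7.25
ee_pos: [0.5532, 0.2472, 0.0953]
ee_rot: [-0.544, 0.452, 0.544, 0.452]
force: [0.9, 4.8, 5.3]
width: 0.0246
{'xy': [246.9, 200.5], 'score': 0.97} [0.5620874  0.19775298 0.03      ]
```

View pics/w4.png

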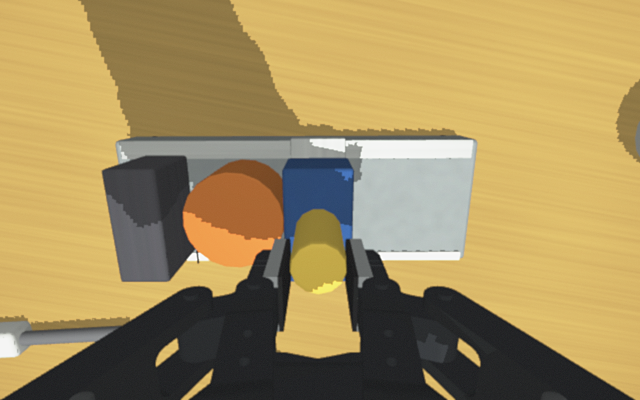

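```bash
python3 -m jog '[[[0,0,-0.002],[0,0,0]],[[0,0,-0.002],[0,0,0]],[[0,0,-0.002],[0,0,0]]]'
python3 -m jog '[[[0,0,-0.002],[0,0,0]]]'
python3 -m jog '[[[0,0,-0.0015],[0,0,0]],[[0,0,0],[0,0,0]]]'
python3 - <<'E'
from h import *
f=grab('wrist','w5.png');i=cv2.imread('pics/w5.png')[120:300,90:390];cv2.imwrite('pics/w5c.png',cv2.resize(i,None,fx=2.6,fy=2.6))
E
```

```text
clock: 7.65
ee_pos: [0.5543, 0.2414, 0.0953]
ee_rot: [0.544, -0.452, -0.544, -0.452]
force: [0.3, 3.1, 4.4]
width: 0.0248
clock: 7.75
ee_pos: [0.5547, 0.2394, 0.0953]
ee_rot: [0.544, -0.452, -0.544, -0.452]
force: [0.9, 3.5, 4.4]
width: 0.0246
clock: 7.95
ee_pos: [0.555, 0.2375, 0.0953]
ee_rot: [0.544, -0.452, -0.543, -0.452]
force: [-0.2, 1.4, 6.6]
width: 0.0248
```

View pics/w5c.png

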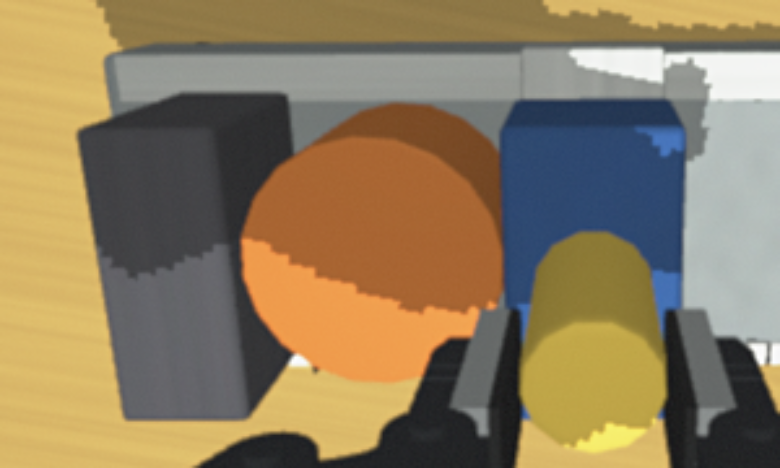

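```bash
for i in 1; do python3 -m jog '[[[0,0,-0.0015],[0,0,0]]]'; python3 -m jog '[[[0,0,-0.0015],[0,0,0]]]';  python3 -m jog '[[[0,0,-0.001],[0,0,0]]]'; done
```

```text
clock: 8.1
ee_pos: [0.555, 0.2373, 0.0953]
ee_rot: [-0.543, 0.452, 0.544, 0.453]
force: [0.3, 8.4, 3.4]
width: 0.0248
clock: 8.2
ee_pos: [0.5551, 0.2372, 0.0954]
ee_rot: [-0.543, 0.451, 0.544, 0.453]
force: [-1.1, 11.2, 3.4]
width: 0.0247
clock: 8.3
ee_pos: [0.5551, 0.2372, 0.0954]
ee_rot: [-0.543, 0.451, 0.545, 0.453]
force: [-0.0, 12.3, 3.3]
width: 0.0247
```

Run:
```python
from h import *
f=grab('wrist','w6.png');i=cv2.imread('pics/w6.png')[120:300,90:390];a=cv2.resize(i,None,fx=2.6,fy=2.6);cv2.imwrite('pics/w6c.png',a)
g=grab('top','t6.png');i=cv2.imread('pics/t6.png')[140:235,180:300];cv2.imwrite('pics/t6c.png',cv2.resize(i,None,fx=6,fy=6,interpolation=cv2.INTER_CUBIC))
g=grab('scene','s6.png');i=cv2.imread('pics/s6.png')[180:260,330:450];cv2.imwrite('pics/s6c.png',cv2.resize(i,None,fx=6,fy=6,interpolation=cv2.INTER_CUBIC))
```

```text
(no output)
```

View pics/w6c.png

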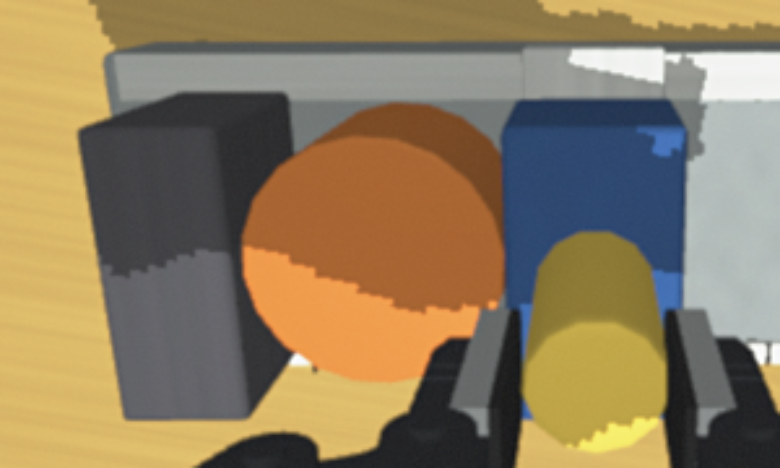

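View pics/t6c.png

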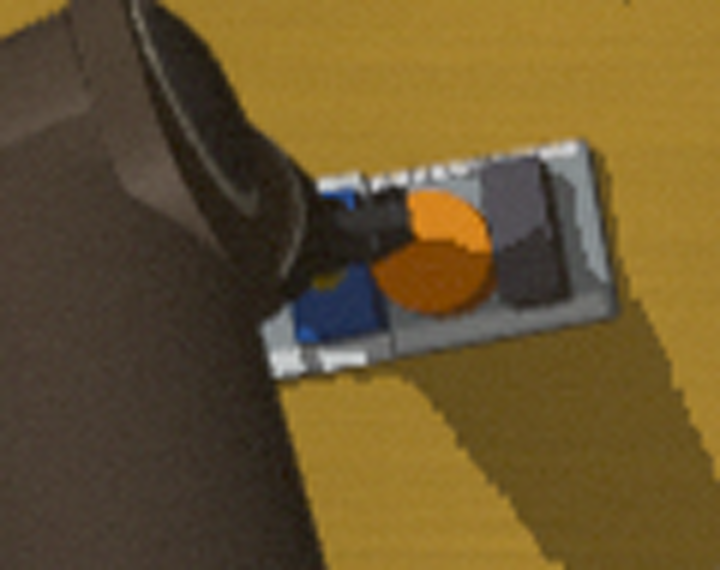

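View pics/s6c.png

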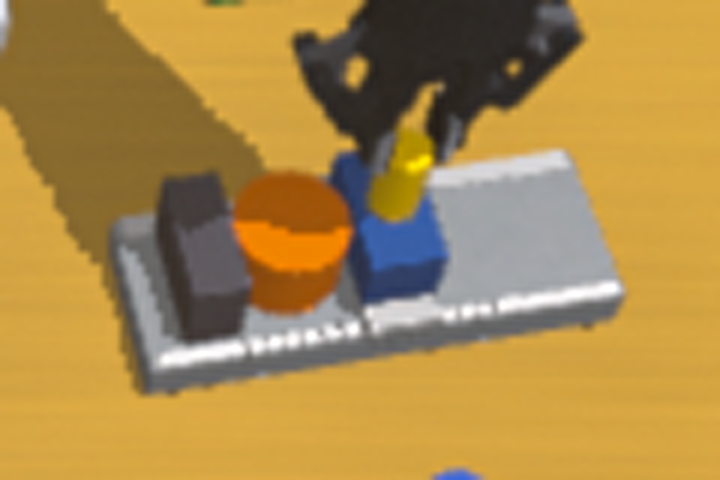

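```bash
python3 -m jog '[[[0,0,0.001],[0,0,0]],[[0,0,0.001],[0,0,0]]]'
python3 -m jog '[[[0,0,0],[0,0,0]],[[0,0,0],[0,0,0]],[[0,0,0],[0,0,0]],[[0,0,0],[0,0,0]],[[0,0,0],[0,0,0]]]' 0.3
python3 -m jog '[[[-0.03,0,0],[0,0,0]],[[-0.03,0,0],[0,0,0]],[[-0.03,0,0],[0,0,0]],[[-0.02,0,0],[0,0,0]],[[0,0,0],[0,0,0]]]'
python3 - <<'E'
from h import *
f=grab('wrist','w7.png');i=cv2.imread('pics/w7.png')[100:250,150:450];a=cv2.resize(i,None,fx=2.6,fy=2.6);cv2.imwrite('pics/w7c.png',a)
E
```

```text
clock: 8.65
ee_pos: [0.555, 0.2375, 0.0953]
ee_rot: [-0.544, 0.451, 0.544, 0.452]
force: [-0.4, 5.0, 4.6]
width: 0.0244
clock: 9.15
ee_pos: [0.555, 0.2353, 0.095]
ee_rot: [-0.543, 0.453, 0.543, 0.452]
force: [0.2, -0.3, -0.4]
width: 0.0556
clock: 9.65
ee_pos: [0.5568, 0.2363, 0.2086]
ee_rot: [0.544, -0.451, -0.543, -0.454]
force: [0.5, 0.2, -0.8]
width: 0.0554
```

View pics/w7c.png

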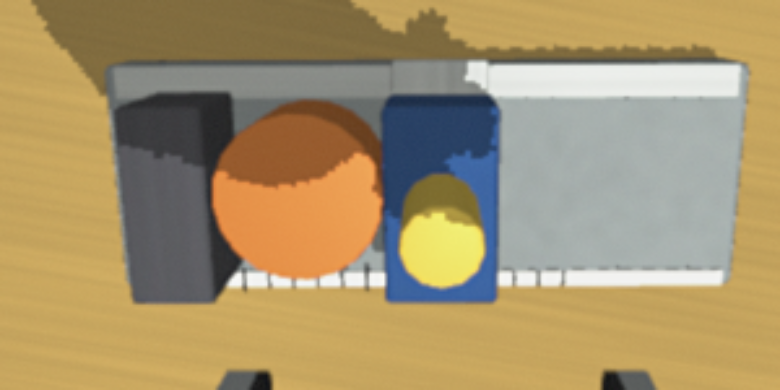

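```bash
python3 -m jog '[[[0,0.0125,-0.0435],[0,0,0]],[[0,0.0125,-0.0435],[0,0,0]],[[0,0.0125,-0.0435],[0,0,0]],[[0,0.0125,-0.0435],[0,0,0]],[[0,0.0125,-0.0435],[0,0,0]],[[0,0.0125,-0.0435],[0,0,0]],[[0,0.0125,-0.0435],[0,0,0]],[[0,0.0125,-0.0435],[0,0,0]],[[0,0.0125,-0.0435],[0,0,0]],[[0,0.0125,-0.0435],[0,0,0]],[[0,0,0],[0,0,0]],[[0,0,0],[0,0,0]]]' -1
python3 - <<'E'
from h import *
print(env.observe()['ee_pos'],env.observe()['q'],env.observe()['force'])
f=grab('wrist','w8.png')
m=env.mark_of('wrist','key_top')[:1];print(m,[onz(f,x['xy'],.074) for x in m])
t=grab('top','t8.png')
E
```

```text
clock: 10.9
ee_pos: [0.5101, -0.2156, 0.2038]
ee_rot: [-0.542, 0.453, 0.544, 0.453]
force: [-0.3, 0.6, -0.7]
width: 0.0001
[ 0.51014    -0.21561313  0.20382269] [ 0.10354032  0.29333914  0.26106185  1.78558919 -0.08449259  1.07587781
  2.14493073] [-0.25995571  0.59516656 -0.69192201]
[{'xy': [317.9, 179.4], 'score': 0.75}] [array([ 0.50892425, -0.21515584,  0.074     ])]
```

View pics/w8.png

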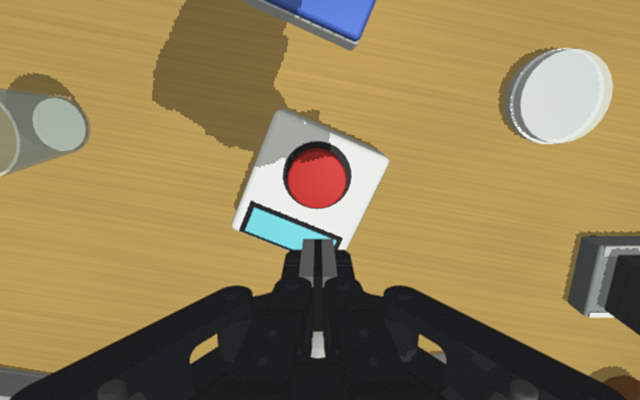

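View pics/t8.png

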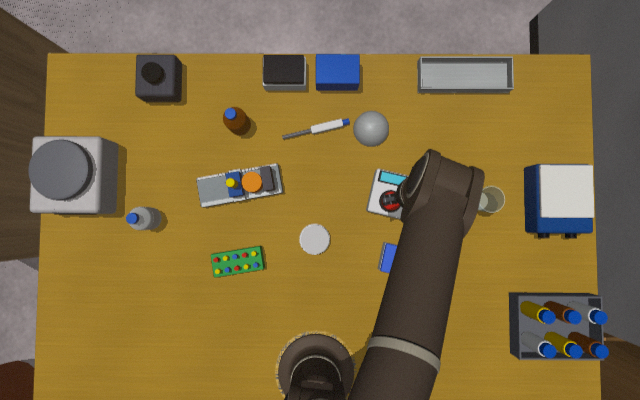

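The TCP is within about 2 mm of the key centre, and the top view shows the gauge closed. I'll go down now.

```bash
python3 -m jog '[[[0.04,0,0],[0,0,0]],[[0.04,0,0],[0,0,0]],[[0.03,0,0],[0,0,0]],[[0.01,0,0],[0,0,0]],[[0,0,0],[0,0,0]],[[0,0,0],[0,0,0]]]'
python3 -m jog '[[[0.003,0,0],[0,0,0]],[[0.003,0,0],[0,0,0]],[[0,0,0],[0,0,0]]]'
```

```text
clock: 11.65
ee_pos: [0.5123, -0.2145, 0.0864]
ee_rot: [0.544, -0.452, -0.543, -0.452]
force: [0.2, -0.1, 0.1]
width: -0.0001
clock: 11.95
ee_pos: [0.5115, -0.2147, 0.0796]
ee_rot: [0.544, -0.452, -0.543, -0.452]
force: [0.6, 0.4, -0.1]
width: -0.0001
```

```bash
python3 -m jog '[[[0.003,0,0],[0,0,0]],[[0.003,0,0],[0,0,0]],[[0,0,0],[0,0,0]]]'
python3 -m jog '[[[0.0025,0,0],[0,0,0]],[[0.0025,0,0],[0,0,0]],[[0,0,0],[0,0,0]]]'
```

```text
clock: 12.25
ee_pos: [0.511, -0.2146, 0.0727]
ee_rot: [-0.543, 0.452, 0.544, 0.452]
force: [0.1, -0.1, 0.8]
width: -0.0001
clock: 12.55
ee_pos: [0.511, -0.2146, 0.0677]
ee_rot: [-0.543, 0.452, 0.544, 0.452]
force: [0.4, 0.0, -0.8]
width: -0.0002
```

Run:
```python
from h import *
print(env.observe()['force'],env.observe()['ee_pos'])
grab('scene','s9.png');i=cv2.imread('pics/s9.png')[160:250,200:320];cv2.imwrite('pics/s9c.png',cv2.resize(i,None,fx=6,fy=6,interpolation=cv2.INTER_CUBIC))
f=grab('wrist','w9.png')
i=cv2.imread('pics/w9.png')[150:400,180:500];cv2.imwrite('pics/w9c.png',cv2.resize(i,None,fx=2.2,fy=2.2,interpolation=cv2.INTER_CUBIC))
```

```text
[ 0.37263128  0.02821915 -0.80828081] [ 0.51101469 -0.21458848  0.06771925]
```

View pics/s9c.png

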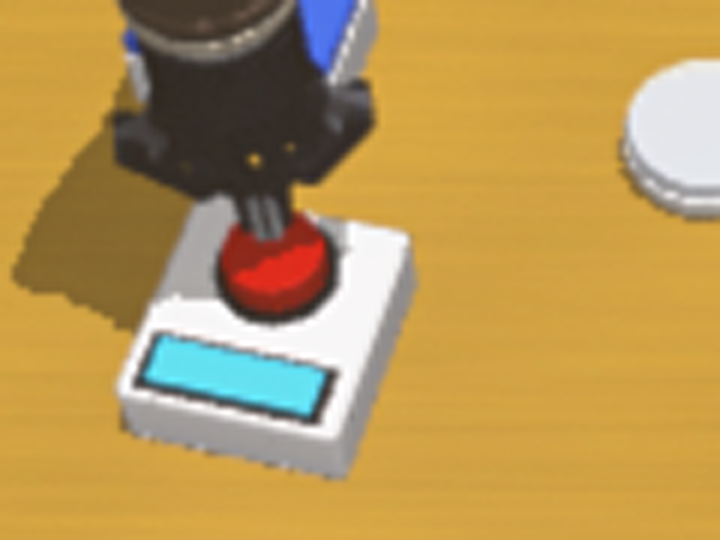

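View pics/w9c.png

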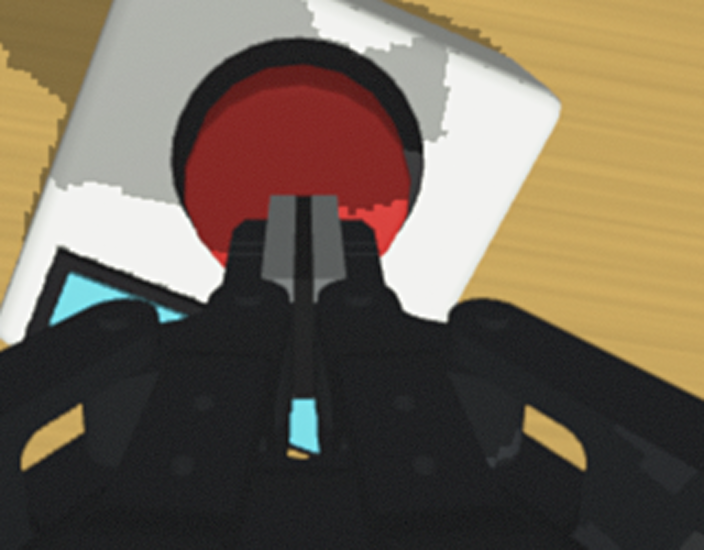

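Run:
```python
from h import *
f=env.grab_frame('wrist');p=env.observe()['ee_pos']
c=np.array([180,150]);
for z in (p[2],p[2]+.01): print(z,(proj(f,[[p[0],p[1],z]])-c)*2.2)
for z in (.074,.07,.066): print('key c',z,[ (proj(f,[[.5115+dx,-.2145,z]])-c)*2.2 for dx in(0,.027,-.027)])
print(env.mark_of('wrist','key_top'),(np.array(env.mark_of('wrist','key_top')[0]['xy'])-c)*2.2)
```

```text
0.06815906845094034 [[301.23983073 189.75283449]]
0.07815906845094034 [[301.16216716 206.62859171]]
key c 0.074 [array([[302.00316794, 200.40421019]]), array([[281.80192572, 301.4178157 ]]), array([[323.94681775,  90.67792895]])]
key c 0.07 [array([[302.01649521, 193.72339956]]), array([[282.23104271, 292.91508757]]), array([[323.47035828,  86.16736102]])]
key c 0.066 [array([[302.02926296, 187.32307171]]), array([[282.64283031, 284.75573227]]), array([[323.01472713,  81.85397158]])]
[{'xy': [314.9, 237.3], 'score': 0.61}] [296.78 192.06]
```

```bash
python3 -m jog '[[[0.001,0,0],[0,0,0]],[[0,0,0],[0,0,0]]]'; python3 -m jog '[[[0.001,0,0],[0,0,0]],[[0,0,0],[0,0,0]]]'
python3 -m jog '[[[0.001,0,0],[0,0,0]],[[0,0,0],[0,0,0]]]'
```

```text
clock: 13.0
ee_pos: [0.5112, -0.2147, 0.0671]
ee_rot: [-0.544, 0.452, 0.544, 0.452]
force: [0.0, 0.8, -0.3]
width: 0.0004
clock: 13.2
ee_pos: [0.5112, -0.2147, 0.0661]
ee_rot: [-0.543, 0.452, 0.544, 0.452]
force: [0.9, 0.8, 0.3]
width: 0.0002
clock: 13.4
ee_pos: [0.5112, -0.2146, 0.065]
ee_rot: [-0.543, 0.452, 0.544, 0.452]
force: [0.9, 0.3, 0.1]
width: 0.0
```

```bash
python3 -m jog '[[[0.001,0,0],[0,0,0]],[[0,0,0],[0,0,0]]]'; python3 -m jog '[[[0.001,0,0],[0,0,0]],[[0,0,0],[0,0,0]]]'
python3 -m jog '[[[0.001,0,0],[0,0,0]],[[0,0,0],[0,0,0]]]'
python3 - <<'E'
from h import *
print(env.observe()['force'],env.observe()['ee_pos'])
grab('scene','s10.png');i=cv2.imread('pics/s10.png')[160:250,200:320];cv2.imwrite('pics/s10c.png',cv2.resize(i,None,fx=6,fy=6,interpolation=cv2.INTER_CUBIC))
f=grab('wrist','w10.png')
i=cv2.imread('pics/w10.png')[150:400,180:500];cv2.imwrite('pics/w10c.png',cv2.resize(i,None,fx=2.2,fy=2.2,interpolation=cv2.INTER_CUBIC))
E
```

```text
clock: 13.6
ee_pos: [0.5112, -0.2147, 0.064]
ee_rot: [-0.543, 0.452, 0.544, 0.452]
force: [-0.4, -0.5, -0.2]
width: -0.0001
clock: 13.8
ee_pos: [0.5112, -0.2147, 0.0631]
ee_rot: [-0.544, 0.452, 0.544, 0.452]
force: [0.2, 0.6, -0.4]
width: 0.0001
clock: 14.0
ee_pos: [0.5112, -0.2147, 0.0621]
ee_rot: [-0.543, 0.452, 0.544, 0.452]
force: [-0.5, 0.1, 0.2]
width: -0.0
[-0.45417019  0.06410633  0.24049059] [ 0.51120414 -0.21466562  0.06207225]
```

View pics/s10c.png

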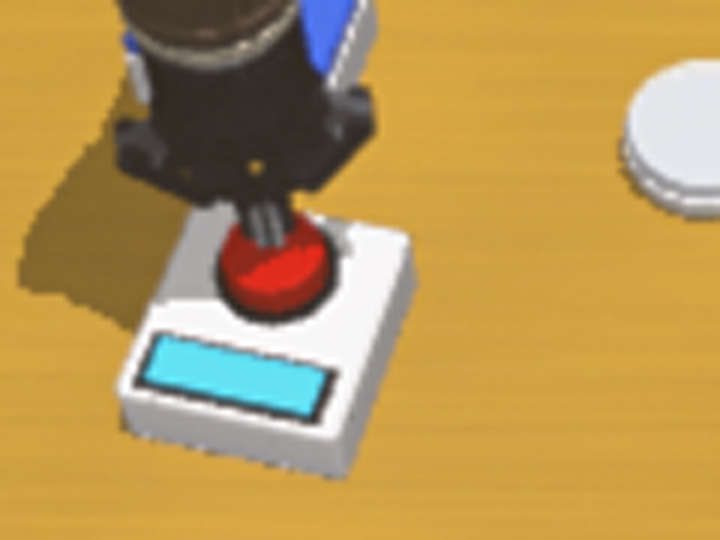

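View pics/w10c.png

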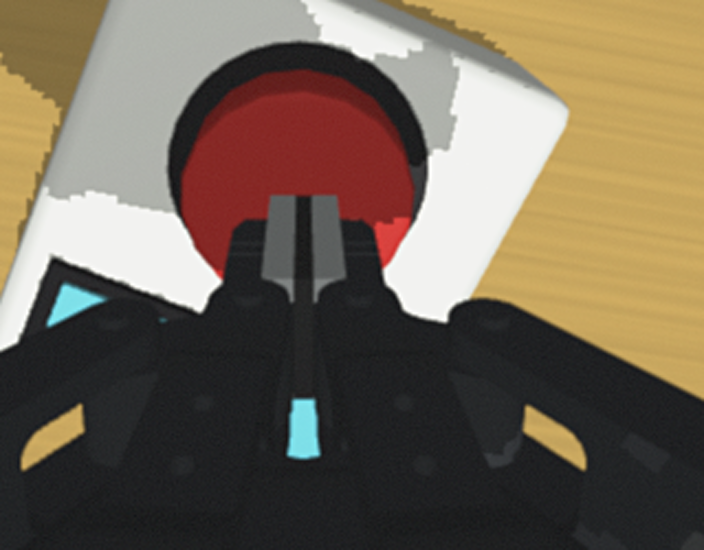

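```bash
python3 -m jog '[[[0.001,0,0],[0,0,0]],[[0,0,0],[0,0,0]]]'; python3 -m jog '[[[0.001,0,0],[0,0,0]],[[0,0,0],[0,0,0]]]'
python3 -m jog '[[[0.001,0,0],[0,0,0]],[[0,0,0],[0,0,0]]]'; python3 -m jog '[[[0.001,0,0],[0,0,0]],[[0,0,0],[0,0,0]]]'
```

```text
clock: 14.3
ee_pos: [0.5112, -0.2146, 0.061]
ee_rot: [-0.543, 0.452, 0.544, 0.452]
force: [0.4, -0.1, 0.9]
width: 0.0002
clock: 14.5
ee_pos: [0.5112, -0.2146, 0.0601]
ee_rot: [-0.544, 0.452, 0.544, 0.452]
force: [-0.5, -0.1, -0.7]
width: -0.0004
clock: 14.7
ee_pos: [0.5112, -0.2147, 0.059]
ee_rot: [-0.543, 0.452, 0.544, 0.452]
force: [-1.1, 0.1, -0.1]
width: 0.0001
clock: 14.9
ee_pos: [0.5112, -0.2146, 0.058]
ee_rot: [-0.543, 0.452, 0.544, 0.452]
force: [-0.3, 0.2, 0.7]
width: 0.0002
```

Run:
```python
from h import *
a=[]
for n in ('scene','wrist'):
  grab(n,n+'11.png');a.append(env.observe()['force'][2])
print(a)
A=cv2.resize(cv2.imread('pics/scene11.png')[185:225,225:275],(400,320),interpolation=cv2.INTER_CUBIC)
B=cv2.resize(cv2.imread('pics/s9.png')[185:225,225:275],(400,320),interpolation=cv2.INTER_CUBIC)
C=cv2.resize(cv2.imread('pics/wrist11.png')[150:260,240:400],(400,275))
D=cv2.resize(cv2.imread('pics/w9.png')[150:260,240:400],(400,275))
cv2.imwrite('pics/cmp.png',np.vstack([np.hstack([B,A]),np.hstack([D,C])]))
```

```text
[np.float64(-0.09731519295725634), np.float64(0.15736965222930246)]
```

View pics/cmp.png

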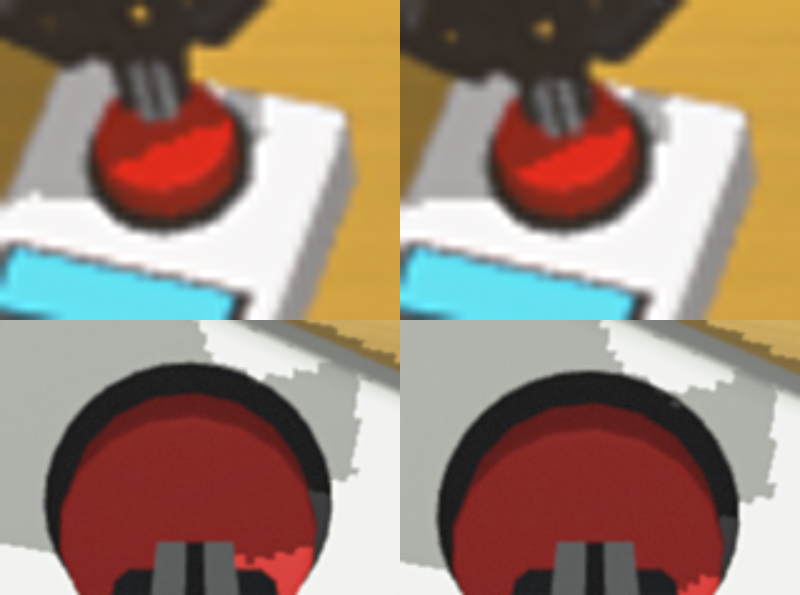

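Run:
```python
from h import *
f=env.grab_frame('scene');p=env.observe()['ee_pos'];print(p, proj(f,[p,p+[0,0,.01],[p[0],p[1],.074]]))
g=env.grab_frame('top')
for xy in ((244.5,201.9),(245,201)):
  c,d=ray(f,xy);t=(p[0]-c[0])/d[0];print(c+t*d)
# console edges: back/front corners check
for n in ('scene','top'):
  ff=env.grab_frame(n)
  for k in ('key_top','console'):
    print(n,k,[(np.round(m['xy'],1),round(m['score'],2)) for m in env.mark_of(n,k)[:1]])
print(env.mark_of('wrist','key_top'))
```

```text
[ 0.51129434 -0.21472532  0.05820043] [[245.78172039 203.23362515]
 [245.33714781 201.44432074]
 [245.07663651 200.39582143]]
[ 0.51129434 -0.21766654  0.06563602]
[ 0.51129434 -0.21542477  0.07065638]
scene key_top [(array([246.1, 201.7]), 0.61)]
scene console [(array([245.9, 218. ]), 0.78)]
top key_top [(array([387.7, 201.1]), 0.47)]
top console [(array([388.7, 192.7]), 0.92)]
[{'xy': [315.2, 246.6], 'score': 0.95}]
```

Run:
```python
from h import *
f=env.grab_frame('wrist');p=env.observe()['ee_pos'];M=R.from_quat(env.observe()['ee_rot']).as_matrix()
for s in (-.011,.011):
  for dz in (0,.005,.01,.015,.02):
    print(s,dz,proj(f,p+M[:,1]*s+[0,0,dz]))
print(proj(f,[[.5115,-.2145,z] for z in (.074,.066,.058)]))
```

```text
-0.011 0 [[317.00095434 255.01202904]]
-0.011 0.005 [[316.98517874 259.18364824]]
-0.011 0.01 [[316.96853415 263.58505949]]
-0.011 0.015 [[316.95094674 268.23578753]]
-0.011 0.02 [[316.93233405 273.15763356]]
0.011 0 [[317.00500181 216.44310585]]
0.011 0.005 [[316.98879072 219.68986882]]
0.011 0.01 [[316.97165477 223.12186532]]
0.011 0.015 [[316.95351247 226.75541266]]
0.011 0.02 [[316.9342725  230.60880266]]
[[317.29183114 249.06989683]
 [317.30501227 242.44151965]
 [317.31707558 236.37526321]]
```

View pics/wrist11.png

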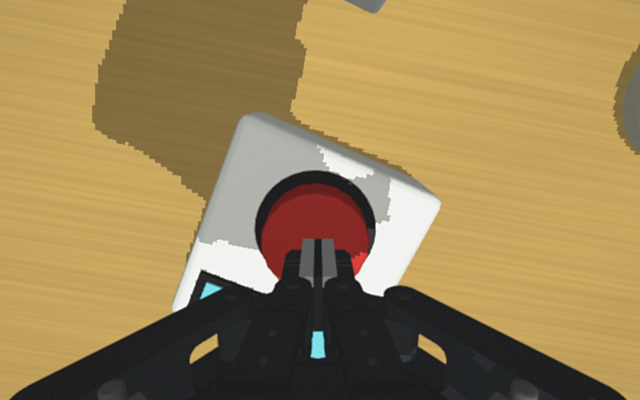

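Neither the force nor the pictures show the key moving yet, so the real tips must be higher than the TCP reading. I'll keep going down in small steps and watch the force.

```bash
python3 -m jog '[[[0.0015,0,0],[0,0,0]],[[0,0,0],[0,0,0]]]'; python3 -m jog '[[[0.0015,0,0],[0,0,0]],[[0,0,0],[0,0,0]]]'
python3 -m jog '[[[0.0015,0,0],[0,0,0]],[[0,0,0],[0,0,0]]]'; python3 -m jog '[[[0.001,0,0],[0,0,0]],[[0,0,0],[0,0,0]]]'
```

```text
clock: 15.7
ee_pos: [0.5111, -0.2147, 0.0565]
ee_rot: [-0.543, 0.452, 0.544, 0.452]
force: [-0.8, 0.2, 0.4]
width: 0.0002
clock: 15.9
ee_pos: [0.5111, -0.2146, 0.0549]
ee_rot: [-0.543, 0.452, 0.544, 0.452]
force: [-1.0, -0.7, -0.5]
width: -0.0002
clock: 16.1
ee_pos: [0.5112, -0.2146, 0.0535]
ee_rot: [-0.543, 0.452, 0.544, 0.452]
force: [-1.2, -0.1, -0.4]
width: 0.0001
clock: 16.3
ee_pos: [0.5112, -0.2146, 0.0526]
ee_rot: [-0.544, 0.452, 0.544, 0.452]
force: [-0.0, 0.0, 0.2]
width: -0.0003
```

```bash
python3 -m jog '[[[0.0015,0,0],[0,0,0]],[[0,0,0],[0,0,0]]]'; python3 -m jog '[[[0.001,0,0],[0,0,0]],[[0,0,0],[0,0,0]]]'
python3 - <<'E'
from h import *
grab('scene','s12.png');grab('wrist','w12.png')
A=cv2.resize(cv2.imread('pics/s12.png')[185:225,225:275],(400,320),interpolation=cv2.INTER_CUBIC)
C=cv2.resize(cv2.imread('pics/w12.png')[150:260,240:400],(400,275))
cv2.imwrite('pics/cmp2.png',np.vstack([A,C]))
E
```

```text
clock: 16.5
ee_pos: [0.5112, -0.2147, 0.051]
ee_rot: [-0.543, 0.452, 0.544, 0.452]
force: [-0.2, 0.7, 0.9]
width: -0.0003
clock: 16.7
ee_pos: [0.5112, -0.2146, 0.0501]
ee_rot: [-0.544, 0.452, 0.544, 0.452]
force: [0.5, -0.1, -1.2]
width: -0.0001
```

View pics/cmp2.png

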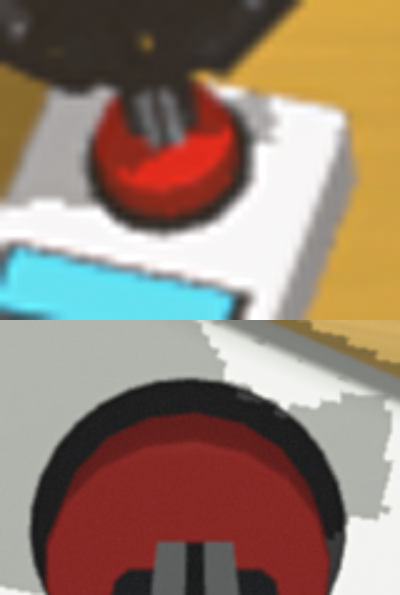

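```bash
python3 -m jog '[[[0.0015,0,0],[0,0,0]],[[0,0,0],[0,0,0]]]'; python3 -m jog '[[[0.001,0,0],[0,0,0]],[[0,0,0],[0,0,0]]]';python3 -m jog '[[[0.001,0,0],[0,0,0]],[[0,0,0],[0,0,0]]]'; python3 -m jog '[[[0.001,0,0],[0,0,0]],[[0,0,0],[0,0,0]]]'
```

```text
clock: 17.0
ee_pos: [0.5112, -0.2146, 0.0485]
ee_rot: [-0.543, 0.452, 0.544, 0.452]
force: [-0.6, 0.6, -0.9]
width: 0.0
clock: 17.2
ee_pos: [0.5113, -0.2147, 0.0477]
ee_rot: [0.544, -0.452, -0.544, -0.452]
force: [0.1, -0.5, 0.4]
width: -0.0
clock: 17.4
ee_pos: [0.5114, -0.2147, 0.0467]
ee_rot: [0.544, -0.452, -0.543, -0.452]
force: [-0.1, 0.3, 1.7]
width: 0.0001
clock: 17.6
ee_pos: [0.5113, -0.2147, 0.0456]
ee_rot: [0.544, -0.452, -0.544, -0.452]
force: [-0.4, 0.6, 1.0]
width: -0.0
```

```bash
python3 -m jog '[[[0.001,0,0],[0,0,0]],[[0,0,0],[0,0,0]]]'; python3 -m jog '[[[0.001,0,0],[0,0,0]],[[0,0,0],[0,0,0]]]';python3 -m jog '[[[0.001,0,0],[0,0,0]],[[0,0,0],[0,0,0]]]'; python3 -m jog '[[[0.001,0,0],[0,0,0]],[[0,0,0],[0,0,0]]]'
```

```text
clock: 17.8
ee_pos: [0.5113, -0.2147, 0.0446]
ee_rot: [0.544, -0.452, -0.544, -0.452]
force: [-1.1, -0.3, 1.5]
width: 0.0002
clock: 18.0
ee_pos: [0.5113, -0.2147, 0.0436]
ee_rot: [0.544, -0.452, -0.544, -0.452]
force: [-0.6, -0.2, 2.1]
width: -0.0001
clock: 18.2
ee_pos: [0.5113, -0.2147, 0.0426]
ee_rot: [0.544, -0.452, -0.544, -0.452]
force: [-0.1, 0.1, 1.2]
width: -0.0003
clock: 18.4
ee_pos: [0.5113, -0.2147, 0.0416]
ee_rot: [0.544, -0.452, -0.544, -0.452]
force: [-0.3, -0.4, 2.4]
width: 0.0002
```

```bash
python3 -m jog '[[[0.001,0,0],[0,0,0]],[[0,0,0],[0,0,0]]]'; python3 -m jog '[[[0.001,0,0],[0,0,0]],[[0,0,0],[0,0,0]]]'
```

```text
clock: 18.6
ee_pos: [0.5114, -0.2147, 0.0406]
ee_rot: [0.544, -0.452, -0.544, -0.452]
force: [-0.9, -0.2, 3.1]
width: -0.0002
clock: 18.8
ee_pos: [0.5114, -0.2148, 0.0399]
ee_rot: [0.544, -0.452, -0.543, -0.452]
force: [-1.3, 0.7, 7.2]
width: 0.0
```

That's the first-click stop, at 7.2 N. I'll ease off slightly and hold.

```bash
python3 -m jog '[[[-0.0003,0,0],[0,0,0]],[[0,0,0],[0,0,0]]]'; python3 -m jog '[[[0,0,0],[0,0,0]],[[0,0,0],[0,0,0]],[[0,0,0],[0,0,0]],[[0,0,0],[0,0,0]],[[0,0,0],[0,0,0]]]'; python3 -m jog '[[[0,0,0],[0,0,0]],[[0,0,0],[0,0,0]],[[0,0,0],[0,0,0]],[[0,0,0],[0,0,0]],[[0,0,0],[0,0,0]]]'
python3 - <<'E'
from h import *
grab('wrist','w13.png')
C=cv2.resize(cv2.imread('pics/w13.png')[120:280,220:420],(750,600));cv2.imwrite('pics/w13c.png',C)
E
```

```text
clock: 19.0
ee_pos: [0.5113, -0.2147, 0.04]
ee_rot: [0.544, -0.452, -0.544, -0.452]
force: [-0.1, 1.5, 4.3]
width: -0.0
clock: 19.5
ee_pos: [0.5113, -0.2147, 0.04]
ee_rot: [0.544, -0.452, -0.544, -0.452]
force: [-1.0, 0.1, 4.3]
width: 0.0001
clock: 20.0
ee_pos: [0.5113, -0.2147, 0.04]
ee_rot: [0.544, -0.452, -0.544, -0.452]
force: [-1.4, 0.3, 4.6]
width: 0.0003
```

View pics/w13c.png

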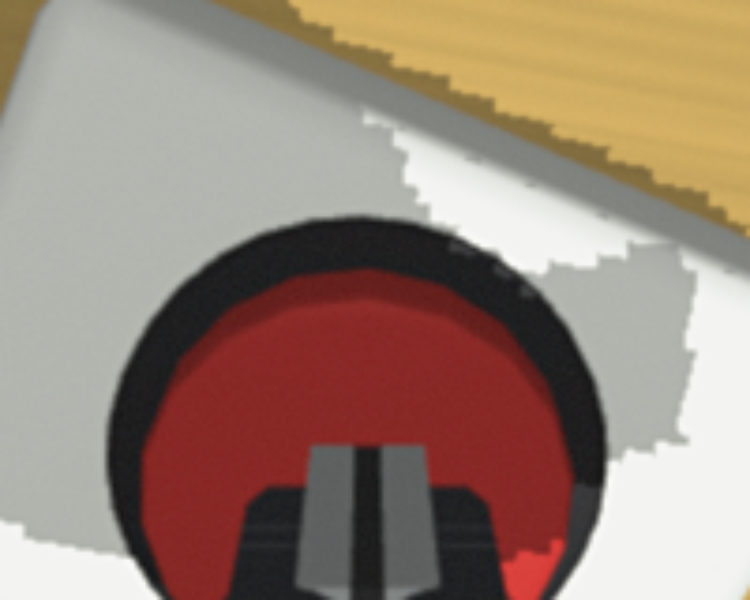

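```bash
python3 -m jog '[[[0.002,0,0],[0,0,0]],[[0.002,0,0],[0,0,0]],[[0.002,0,0],[0,0,0]],[[0.001,0,0],[0,0,0]],[[0,0,0],[0,0,0]]]'; python3 -m jog '[[[0.001,0,0],[0,0,0]],[[0,0,0],[0,0,0]]]'; python3 -m jog '[[[0.0007,0,0],[0,0,0]],[[0,0,0],[0,0,0]]]'
```

```text
clock: 20.55
ee_pos: [0.5114, -0.2148, 0.0333]
ee_rot: [0.544, -0.452, -0.543, -0.452]
force: [-1.4, 0.7, 9.4]
width: 0.0001
clock: 20.75
ee_pos: [0.5114, -0.2147, 0.0324]
ee_rot: [0.544, -0.452, -0.543, -0.452]
force: [-2.0, 1.6, 9.6]
width: -0.0
clock: 20.95
ee_pos: [0.5114, -0.2148, 0.0319]
ee_rot: [0.544, -0.452, -0.543, -0.452]
force: [-2.5, 1.0, 10.6]
width: -0.0002
```

```bash
python3 -m jog '[[[0.0007,0,0],[0,0,0]],[[0,0,0],[0,0,0]]]'; python3 -m jog '[[[0,0,0],[0,0,0]],[[0,0,0],[0,0,0]]]'
python3 - <<'E'
from h import *
grab('wrist','w14.png')
C=cv2.resize(cv2.imread('pics/w14.png')[120:280,220:420],(750,600));cv2.imwrite('pics/w14c.png',C)
E
```

```text
clock: 21.15
ee_pos: [0.5115, -0.2148, 0.0318]
ee_rot: [0.544, -0.452, -0.543, -0.453]
force: [-4.3, 0.5, 17.2]
width: -0.0001
clock: 21.35
ee_pos: [0.5115, -0.2147, 0.0318]
ee_rot: [0.544, -0.452, -0.543, -0.453]
force: [-3.8, 1.8, 16.8]
width: -0.0002
```

View pics/w14c.png

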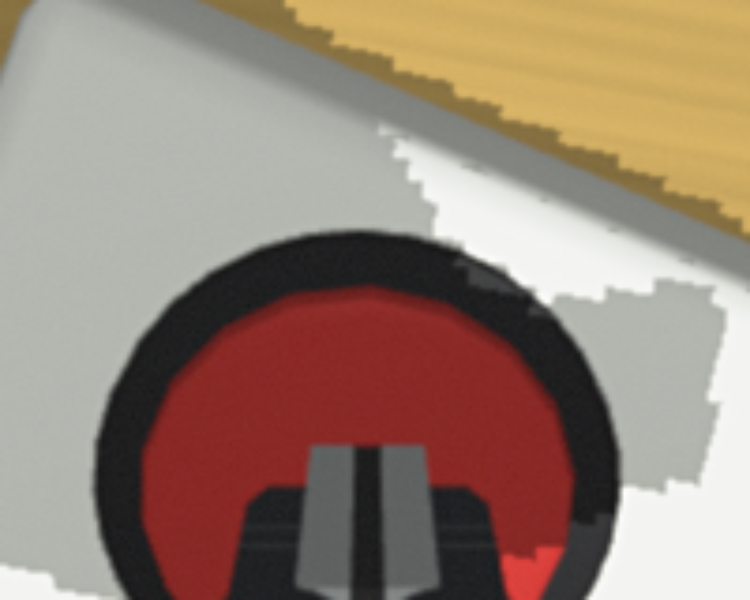

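The key is at its end stop: 17 N, and its side wall has almost disappeared. Now I'll retract and check everything.

```bash
python3 -m jog '[[[-0.01,0,0],[0,0,0]],[[-0.02,0,0],[0,0,0]],[[-0.04,0,0],[0,0,0]],[[-0.04,0,0],[0,0,0]],[[-0.04,0,0],[0,0,0]],[[-0.03,0,0],[0,0,0]],[[-0.02,0,0],[0,0,0]],[[0,0,0],[0,0,0]],[[0,0,0],[0,0,0]],[[0,0,0],[0,0,0]]]'
python3 - <<'E'
from h import *
g=grab('top','t15.png');a=cv2.imread('pics/t15.png')
Z={'gauge':0,'jaw_post':.105,'puck':.03,'dome':0,'beaker':0,'bottle_a':0,'tip_box':0,'dishes':0,'tube_rack':0,'pipette':0}
for k,z in Z.items(): print(k,[np.round(onz(g,m['xy'],z)[:2],3) for m in env.mark_of('top',k)[:2]])
A=cv2.resize(a[140:235,180:300],(600,475),interpolation=cv2.INTER_CUBIC);cv2.imwrite('pics/t15c.png',A)
grab('wrist','w15.png');grab('scene','s15.png')
E
```

```text
clock: 22.4
ee_pos: [0.5105, -0.2143, 0.2291]
ee_rot: [-0.543, 0.453, 0.544, 0.452]
force: [0.1, -0.5, -0.8]
width: 0.0001
gauge [array([0.561, 0.222])]
jaw_post [array([0.56 , 0.236])]
puck [array([0.558, 0.188]), array([ 0.508, -0.484])]
dome [array([ 0.725, -0.17 ])]
beaker [array([ 0.513, -0.493])]
bottle_a [array([0.742, 0.239]), array([0.462, 0.511])]
tip_box [array([ 0.339, -0.257])]
dishes [array([ 0.405, -0.01 ]), array([0.326, 0.245])]
tube_rack [array([0.332, 0.234])]
pipette [array([ 0.739, -0.009]), array([0.742, 0.232])]
```

View pics/t15c.png

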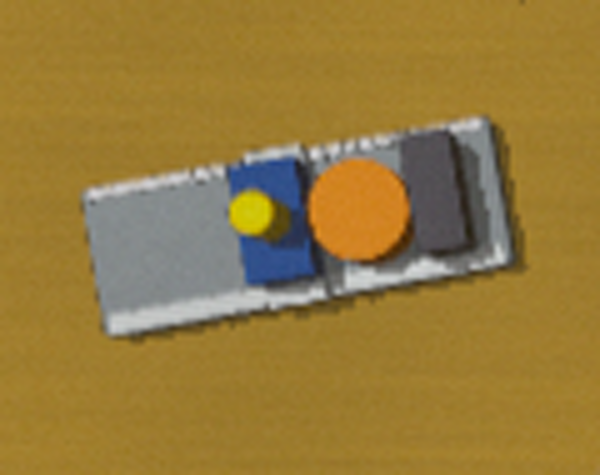

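View pics/w15.png

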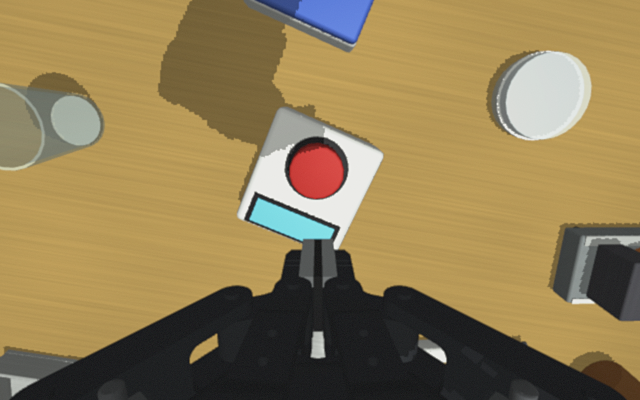

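View pics/s15.png

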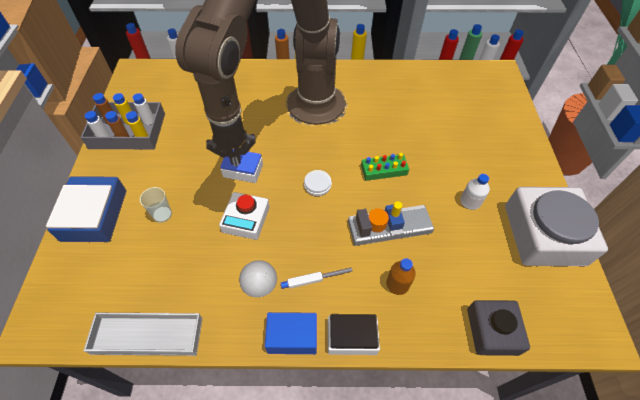

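The top view shows the gauge closed square on the puck, with no visible gap on either side. The key is up and the bystanders haven't moved. I'll hand in.

```bash
python3 -c "
from bench import env
print(env.finish_job())"
```

```text
the job is handed in; nothing more can be done
None
```

I closed the jaw on the puck, held the red key at its first click and then pressed it fully. I handed the job in at about 22.5 s; no verdict came back.

- **Jaw:** I gripped the post lightly and slid it until it stopped firmly at about 12 N. I eased off to 5 N and let go. The last top view shows the puck touching both jaws with no visible gap and the jaw square by eye. I couldn't read the joint value or the tilt directly.
- **Key:** The first-click stop came at about 7 N, and I held there for just over a second at about 4.4 N. I then pressed to the end stop (17 N at the bottom) and let go. The last wrist picture shows the key up again.
- **Bystanders:** None was touched. Their network positions match the start to within about 12 mm, which is roughly how far off the networks are.

**What disagreed:**
- **Fingertip height:** The key was only touched when the TCP read about 0.048 m, not the listed 0.074 m, so the real fingertips seem to sit about 26 mm behind the reported TCP. I went by force and pictures instead.
- **Jaw start position:** My camera fit put the post about 5 to 9 mm more closed at the start than the fully open position. The final closure was judged by contact force and pictures.

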